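# Set a straightedge against two pins and weight it down

## Robot

A 6-joint arm with a two-finger parallel gripper is mounted at the origin on the work surface. World frame = base frame: x ahead of the robot, y to its left, z up, the work surface at z = 0. Lengths are in m, angles in rad, forces in N, time in s.
With the tool pointing down it reaches from about 0.375 to 0.925 m from the base axis. Payload 5.7 kg.
Tool frame: the origin (TCP) lies midway between the tips of the shut fingers; the grasp point (between the pads) lies 19 mm behind it; z points along the fingers, x is the direction in which the jaws open and shut, and the axes are right-handed (so a half turn about z gives the same grasp; the last joint's range is limited). The gripper opens to 88 mm and grips with 3 to 60 N. Pads are 20 mm wide; open, the fingers measure 115 mm over their backs; the gripper's body (75 mm by 178 mm) begins 61 mm behind the grasp point.
Start: joints at [-1.239, 0.359, 1.51, -0, 1.272, -0.115], TCP at [0.259, -0.541, 0.223] pointing down, gripper open.
Joint ranges: [-2.97, 2.97], [-1.01, 2.36], [0.21, 2.38], [-0.96, 4.11], [0.2, 2.71], [-2.98, 2.98]. Speed limits (rad/s): [2.39, 2.39, 3.14, 3.14, 3.14, 3.14].

## Interface

Orientations are given as a unit quaternion [x, y, z, w].
In Python, from bench import move_ptp, servo_line, goto_joints, move_gripper, sleep, inverse_kinematics, capture, PlanningError, close_job, spot_in, silhouettes, current_clock, current_joint_pos, current_qvel, current_joint_torque, current_position, current_orientation, current_force, current_torque, current_finger_gap gives the robot as it stands. Calls block until the motion is done:
- move_ptp(position, orientation): joint-space move of the TCP to a pose.
- servo_line(position, orientation=None, rate=0.15, contact_N=None): straight line of the TCP; orientation=None keeps the orientation; rate is the mean speed in m/s. With contact_N (N) it stops when the force on the tool has changed by that much, and returns True; else False.
- goto_joints(angles): joint-space move.
- move_gripper(opening): finger opening in m; the grip force is fixed at half the most; returns when the fingers have stopped.
- sleep(seconds).
- inverse_kinematics(position, orientation): joint angles nearest the present ones, or None.
- capture(name): name is "scene" or "top"; returns a dict with "image" (480x640x3 uint8, blue, green, red), "range_z" (480x640 float32, m along the optical axis (not along the pixel's ray), 0 where there is no reading), "intrinsics" (3x3 intrinsics, pixels), "R" (3x3) and "t" (3): a world point X has camera coordinates R X + t. Camera axes: x right, y down, z forward; pixel columns grow to the right and rows downward; lengths in m; the calibration is good to about 2 mm. A picture is of the moment at which its call begins.
A pose or a line that the arm cannot do raises PlanningError and nothing moves.
- close_job(): hands the job in, once; it reports no verdict.
Trained networks look in the newest picture that a camera, given by its name, has taken for a name from the list of things; names that differ only in an ending like _2 or _b are one class to them, and where a whole thing is asked for, a point or a joint stands for the part that bears it (a point fixed in the world has none). Each returns a list of dicts, best first, with "conf" (0 to 1); they miss things now and then, are a little off and sometimes report something else, mostly with a low value. They report only what shows in the picture. A call takes as long as a camera call.
- spot_in(camera, query): "xy" ([column, row] in pixels, amid what is visible of it).
- silhouettes(camera, query): "region" (480x640 bool, what is visible of it) and "xy" ([column, row] in pixels, amid what is visible of it).
Readings, each from a call of its own:
- current_clock(): time.
- current_joint_pos(): joint angles.
- current_qvel(): joint speeds.
- current_joint_torque(): joint torques, N m.
- current_position(): TCP position.
- current_orientation(): TCP orientation.
- current_force(): force on the tool from outside, world axes, zero at the start.
- current_torque(): the same for the moment, N m.
- current_finger_gap(): finger opening in m.
Only numpy, scipy, OpenCV 4.12 (cv2) and the standard library are available. Lean on these libraries where they do the work, as an engineer would, in place of code of your own. Each camera call takes 0.05 s, during which the arm holds its last target. There are 200 camera calls.

## Task

On the plywood board, slide the aluminium straightedge until one long edge bears lightly on both upright steel pins at the same time, and keep it pressed there for a moment; feel your way, because a hard shove knocks the pins out of their setting. Then stand the steel weight upright on top of the straightedge, gently and without shifting it, so that it stays lying against both pins ready for marking. Let go of everything and leave the glue bottle and the sanding block where they are.

Things in the scene. Friction and masses are not known exactly. Their poses are not given: they have to be found in the camera images.
- board: fixed plywood layout board lying on the bench, 280 mm (its x) by 360 mm (its y), 12 mm thick; origin at the centre of its underside. Its x points roughly away from the robot.
- straightedge: loose flat aluminium bar on the board, 320 mm long (its y), 45 mm wide (its x), 8 mm thick, about 0.3 kg (varies by a third); origin at the centre of its underside, long edges at x = +22.5 and -22.5 mm. It starts askew on the robot's side of the pins, its +x edge towards them, 10 to 150 mm away. It slides on the board against friction of roughly 1 to 5 N.
- slot_left: steel plate let flush into the board at the robot's left (+y), 84 mm (its x) by 20 mm, fixed; origin at its centre, on the board's upper face. An upright steel pin (pin_left), 10 mm diameter, 26 mm tall, is clamped in its slot at y = 0, anywhere from x = -28 to +28 mm: where is not measured, only seen or felt. Over 7 N on the pin upsets its setting; 2 to 4 N is a good light pressure, under 1 N hardly counts.
- slot_right: the same kind of plate at the robot's right (-y), 160 to 210 mm from the left one, with its own pin (pin_right) clamped at its own place in the slot (x = -28 to +28 mm of this origin, not measured). Same limit of 7 N.
- weight: loose dark steel cylinder standing upright on the bench beside the board, 40 mm diameter, 66 mm tall, about 0.6 kg (varies by a fifth); origin at the centre of its underside. More than 40 N on the straightedge counts as dropping or ramming it.
- glue: white plastic glue bottle, 54 mm diameter, 150 mm tall, standing; origin at the centre of its underside. Bystander.
- sanding_block: cork sanding block with a pale wooden back, 34 x 70 x 28 mm, lying on the board 25 to 105 mm beyond the pins; origin at the centre of its underside. Bystander.

How it is judged:
By the outcome, as a careful person would: the job done as asked, in the order asked, and still so for the second after the job is handed in, with the robot touching nothing.
It also fails if it takes over 70 s, if anything falls off the work surface, if the arm or the gripper's body presses on something with over 40 N, if the wrist force passes 120 N, or if a joint passes its speed limit or range.

## Working session

There is one attempt and no reset: what is moved stays moved. The work goes in short steps, each a Python script; the robot and the scene stay as the last script left them, time stands still between calls to the robot, and variables do not carry over. Pictures are saved under pics/ and viewed, about 8 in all and at most 12, crops included, and the job is handed in when it is done.

```bash
ls; mkdir -p pics; python3 - <<'E'
from bench import *
import cv2,numpy as np
for n in("scene","top"):
    c=capture(n); cv2.imwrite(f"pics/{n}0.png",c["image"]); print(n,c["intrinsics"].tolist(),c["R"].round(4).tolist(),c["t"].round(4).tolist())
    K,R,t=c["intrinsics"],c["R"],c["t"]
    for q in("straightedge","pin_left","pin_right","weight","glue","sanding_block","slot_left","slot_right","board"):
        for d in silhouettes(n,q)[:3]:
            m=d["region"]&(c["range_z"]>0)
            v,u=np.nonzero(m); z=c["range_z"][m]
            if len(z)==0: continue
            P=(np.linalg.inv(K)@np.stack([u*z,v*z,z])); P=R.T@(P-t[:,None])
            print(q,round(d["conf"],2),np.round(d["xy"]),len(z),"med",np.median(P,1).round(4),"min",P.min(1).round(3),"max",P.max(1).round(3))
print(current_clock(),current_force(),current_orientation())
E
```

```text
pics
scene [[596.9010393937841, 0.0, 318.7127747875077], [0.0, 596.9010393937841, 241.49977096164665], [0.0, 0.0, 1.0]] [[-0.7729, 0.6345, -0.0094], [0.4418, 0.5273, -0.7258], [-0.4555, -0.5651, -0.6879]] [0.4458, -0.2484, 1.576]
straightedge 0.58 [345. 235.] 2338 med [0.5279 0.03   0.0197] min [ 0.492 -0.165  0.006] max [0.553 0.174 0.027]Traceback (most recent call last):
  File "<stdin>", line 7, in <module>
ValueError: it knows: board, glue, sanding_block, slot_left, slot_right, straightedge, weight
```

```bash
cat > h.py <<'E'
from bench import *
import cv2,numpy as np
def cloud(c,m):
    m=m&(c["range_z"]>0); v,u=np.nonzero(m); z=c["range_z"][m]
    return (c["R"].T@(np.linalg.inv(c["intrinsics"])@np.stack([u*z,v*z,z])-c["t"][:,None])).T
def rect(P):
    (cx,cy),(w,h),a=cv2.minAreaRect((P[:,:2]*1000).astype(np.float32))
    return np.round([cx,cy,w,h,a],1)
E
python3 - <<'E'
from h import *
for n in("top","scene"):
    c=capture(n); cv2.imwrite(f"pics/{n}0.png",c["image"]); print(n,c["intrinsics"][0,0],c["R"].round(3).tolist(),c["t"].round(3).tolist())
    for q in("straightedge","weight","glue","sanding_block","slot_left","slot_right","board"):
        for d in silhouettes(n,q)[:2]:
            P=cloud(c,d["region"])
            if len(P)==0: continue
            print(q,round(d["conf"],2),np.round(d["xy"]),len(P),"med",np.median(P,0).round(4),"min",P.min(0).round(3),"max",P.max(0).round(3),rect(P))
    # pins: things standing between 20 and 45mm
    P=cloud(c,np.ones((480,640),bool)); 
    m=(P[:,2]>.028)&(P[:,2]<.045)&(P[:,0]>.4)&(P[:,0]<.85)&(abs(P[:,1])<.3)
    Q=P[m]; Gk=np.round(Q[:,:2]/.02).astype(int)
    for g,k in zip(*np.unique(Gk,axis=0,return_counts=True)):
        if k>3: print("  ",g*.02,k,end=";")
    print()
print(current_clock())
E
```

```text
top 533.765611855115 [[-0.158, -0.987, -0.0], [-0.967, 0.155, -0.202], [0.199, -0.032, -0.979]] [0.088, 0.585, 0.948]
straightedge 0.67 [324. 273.] 3876 med [0.5268 0.0088 0.0195] min [ 0.502 -0.153  0.008] max [0.552 0.169 0.028] [527.6   8.1  48.  322.    0.8]
weight 0.59 [516. 241.] 610 med [ 0.5261 -0.3614  0.0635] min [ 0.509 -0.411 -0.003] max [ 0.558 -0.349  0.071] [ 533.6 -381.4   43.5   66.7   14.5]
glue 0.81 [136. 337.] 1208 med [0.4567 0.3516 0.0979] min [ 0.433  0.336 -0.004] max [0.486 0.419 0.154] [459.4 377.7  82.5  52.   89.4]
sanding_block 0.55 [294. 183.] 683 med [0.7103 0.0316 0.0391] min [ 0.695 -0.005  0.007] max [0.732 0.067 0.045] [713.6  31.1  35.1  71.4   2.7]
slot_left 0.89 [262. 219.] 418 med [0.653  0.1138 0.0127] min [0.612 0.103 0.007] max [0.697 0.125 0.041] [654.9 114.6  85.   22.3   1.5]
slot_right 0.94 [366. 207.] 408 med [ 0.6504 -0.0931  0.0128] min [ 0.609 -0.104  0.007] max [ 0.694 -0.083  0.042] [651.7 -93.8  84.4  20.8   0.7]
board 0.72 [320. 236.] 19613 med [0.6027 0.0066 0.0116] min [ 0.453 -0.173 -0.005] max [0.739 0.191 0.023] [5.973e+02 7.
[... 1272 characters left out ...]
 0.008] max [0.697 0.13  0.04 ] [651.9 117.6  90.3  28.    5.3]
slot_right 0.82 [270. 231.] 255 med [ 0.6543 -0.0887  0.0132] min [ 0.607 -0.109  0.007] max [ 0.69  -0.075  0.044] [648.6 -93.5  33.   82.2  84.5]
   [0.64 0.12] 31;   [ 0.66 -0.1 ] 4;   [ 0.66 -0.08] 21;   [0.7 0. ] 17;   [0.7  0.02] 44;   [0.7  0.04] 46;   [0.7  0.06] 64;   [0.7  0.08] 16;   [0.72 0.  ] 30;   [0.72 0.02] 71;   [0.72 0.04] 94;   [0.72 0.06] 95;   [0.72 0.08] 28;   [0.74 0.  ] 7;   [0.74 0.02] 14;   [0.74 0.04] 6;   [0.78 0.04] 27;   [0.78 0.28] 24;   [0.78 0.3 ] 24;   [0.8  0.02] 27;   [0.8  0.04] 44;   [0.82 0.02] 62;   [0.82 0.04] 31;   [0.82 0.06] 23;   [0.84 0.  ] 64;   [0.84 0.02] 7;   [0.84 0.06] 50;
0.9
```

View pics/scene0.png

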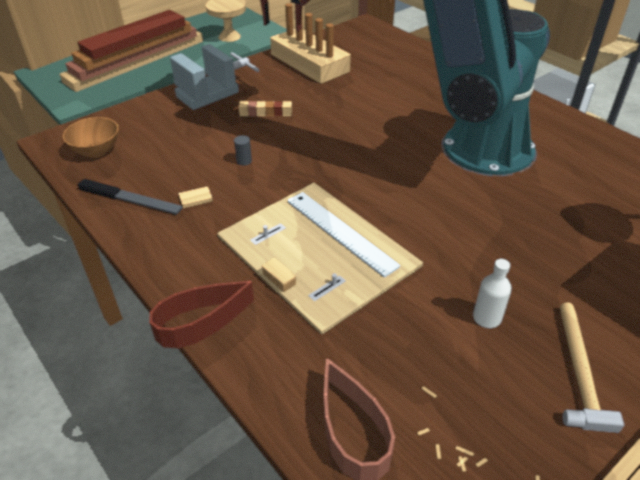

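View pics/top0.png

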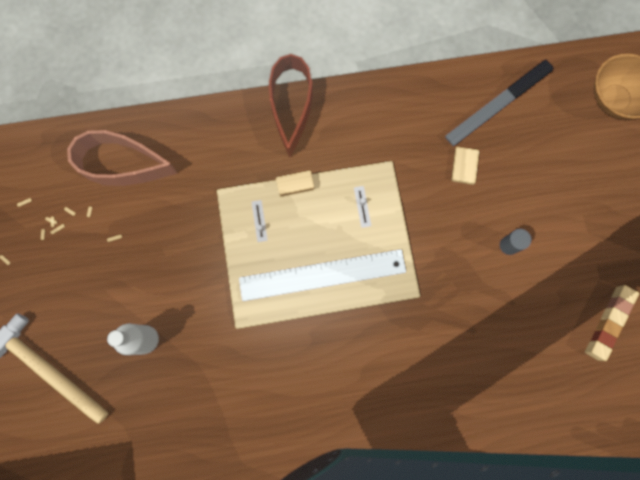

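```bash
python3 - <<'E'
from h import *
for n in("top","scene"):
    c=capture(n); P=cloud(c,np.ones((480,640),bool))
    for nm,(x,y,lo,hi) in dict(L=(.65,.115,.032,.05),R=(.655,-.093,.032,.05),W=(.535,-.37,.062,.075)).items():
        Q=P[(abs(P[:,0]-x)<.045)&(abs(P[:,1]-y)<.035 )&(P[:,2]>lo)&(P[:,2]<hi)]
        print(n,nm,len(Q),Q.mean(0).round(4),np.median(Q,0).round(4),(Q.min(0)).round(3),Q.max(0).round(3), rect(Q))
    d=silhouettes(n,"straightedge")[0]; Q=cloud(c,d["region"]); Q=Q[abs(Q[:,2]-.0195)<.0035]
    r=cv2.minAreaRect((Q[:,:2]*1000).astype(np.float32)); print("bar",r)
    # mid line fit
    print(np.polyfit(Q[:,1],Q[:,0],1))
    s=c["image"]; 
print(current_joint_pos().round(3),current_orientation(),current_position())
for q in([1,0,0,0],[0,1,0,0]):
  print(inverse_kinematics([.47,.01,.1],q),inverse_kinematics([.535,-.37,.1],q))
E
```

```text
top L 22 [0.6356 0.1139 0.0368] [0.6354 0.1138 0.0367] [0.631 0.109 0.034] [0.639 0.119 0.041] [635.3 114.2   9.8   7.7  81.3]
top R 21 [ 0.6567 -0.0936  0.038 ] [ 0.6568 -0.0936  0.038 ] [ 0.652 -0.098  0.035] [ 0.661 -0.089  0.041] [656.8 -93.3   8.5   8.6  20. ]
top W 347 [ 0.5288 -0.3687  0.066 ] [ 0.5287 -0.3684  0.0658] [ 0.51  -0.389  0.062] [ 0.548 -0.349  0.071] [ 528.9 -369.3   38.7   39.6   24.1]
bar ((527.2588500976562, 7.17376708984375), (45.60105514526367, 319.4775085449219), 0.7787307500839233)
[-0.0157395   0.52714102]
scene L 25 [0.6353 0.1192 0.0365] [0.636  0.1205 0.0368] [0.631 0.112 0.032] [0.64  0.124 0.041] [633.8 118.2  12.6   8.   49.6]
scene R 17 [ 0.6564 -0.0885  0.0369] [ 0.6568 -0.0893  0.0368] [ 0.651 -0.094  0.034] [ 0.66  -0.083  0.041] [656.6 -88.5  11.6   7.   56.4]
scene W 121 [ 0.5294 -0.3626  0.0657] [ 0.5297 -0.3627  0.0657] [ 0.509 -0.386  0.062] [ 0.55  -0.341  0.071] [ 527.7 -363.4   44.1   37.    42.9]
bar ((525.7254638671875, 11.35479736328125), (50.31687927246094, 323.7606201171875), 0.5453205108642578)
[-0.01376557  0.5269584 ]
[-1.239  0.359  1.51  -0.     1.273 -0.115] [ 8.46189554e-01 -5.32882011e-01 -3.67845021e-05 -1.30428868e-05] [ 0.25922348 -0.54107901  0.22265055]
[-1.25819035e-01  3.35914165e-01  1.92322966e+00 -4.44089210e-16
  8.82448831e-01 -1.25819035e-01] [-7.11179273e-01  5.50588033e-01  1.51899129e+00 -4.44089210e-16
  1.07201334e+00 -7.11179273e-01]
None [-7.11179273e-01  5.50588033e-01  1.51899129e+00 -4.44089210e-16
  1.07201334e+00  2.43041338e+00]
```

```bash
cat >> h.py <<'E'
L=np.array([.6354,.1165]);Rr=np.array([.6568,-.091]);M=(L+Rr)/2
u=(L-Rr)/np.linalg.norm(L-Rr); n=np.array([u[1],-u[0]]); th=np.arctan2(n[1],n[0])
Q=[np.cos(th/2),np.sin(th/2),0,0]
def at(s,z=.0155): return [*(M+n*s),z]
def fn(): return np.mean([np.array(current_force()) for _ in range(5)],0)
E
python3 - <<'E'
from h import *
print(n,th,at(-.17))
move_gripper(0.0)
move_ptp(at(-.172,.10),Q)
print("F0",fn(),servo_line(at(-.172),rate=.06,contact_N=5),current_position(),fn())
f0=fn()
for s in np.arange(-.162,-.084,.006):
    h=servo_line(at(s),rate=.03,contact_N=6); f=fn()-f0
    print(round(s,3),h,"Fn",(f[:2]@n).round(2),"Ft",(f[:2]@u).round(2),f[2].round(2),((current_position()[:2]-M)@n).round(4))
    if h: break
print(current_clock())
c=capture("top"); d=silhouettes("top","straightedge")[0]; P=cloud(c,d["region"]); P=P[abs(P[:,2]-.0195)<.0035]
print(cv2.minAreaRect((P[:,:2]*1000).astype(np.float32)),np.polyfit(P[:,1],P[:,0],1))
E
```

```text
[0.99472389 0.10258839] 0.10276919588508522 [np.float64(0.47699693831249446), np.float64(-0.004690026602952448), 0.0155]
F0 [-0.83759218 -0.61277127 -0.13089902] False [ 0.47532709 -0.00494632  0.01581795] [-0.31574939  0.6691511   0.04229372]
-0.162 False Fn -0.12 Ft -0.3 0.11 -0.1618
-0.156 False Fn 0.28 Ft -1.24 -0.64 -0.1557
-0.15 False Fn 0.9 Ft -0.47 0.2 -0.1497
-0.144 False Fn 0.36 Ft -0.01 -0.27 -0.1435
-0.138 False Fn 1.09 Ft -1.13 -0.61 -0.1373
-0.132 False Fn 0.41 Ft -0.37 -0.08 -0.1313
-0.126 False Fn -0.19 Ft -0.19 -0.51 -0.1253
-0.12 False Fn -0.28 Ft -0.56 -0.59 -0.1193
-0.114 False Fn 0.13 Ft -0.68 -0.51 -0.1133
-0.108 False Fn -1.12 Ft -0.67 0.26 -0.1073
-0.102 False Fn 0.08 Ft -1.46 -0.26 -0.1013
-0.096 False Fn 1.53 Ft -1.82 -0.91 -0.0953
-0.09 False Fn -0.06 Ft -0.49 -0.16 -0.0893
10.8
((589.5839233398438, 14.627975463867188), (45.697288513183594, 321.28533935546875), 6.542579174041748) [-0.10136137  0.58874746]
```

```bash
cat >> h.py <<'E'
def favg(k=10,dt=.02):
    F=[]
    for _ in range(k): F.append(np.array(current_force())); sleep(dt)
    f=np.mean(F,0); return np.array([f[:2]@n,f[:2]@u,f[2]]).round(2)
E
python3 - <<'E'
from h import *
print(favg(20))
for s in (-.080,-.072,-.066):
    print(s,servo_line(at(s),rate=.02,contact_N=5),favg())
for s in np.arange(-.0655,-.0625,.0005):
    h=servo_line(at(s),rate=.005,contact_N=4); f=favg()
    print(round(s,4),h,f,((current_position()[:2]-M)@n).round(4))
    if h or f[0]<-5: break
print(current_clock())
E
```

```text
[ 0.05  0.16 -0.13]
-0.08 False [-0.19  0.14  0.18]
-0.072 False [ 0.48 -0.3  -0.12]
-0.066 False [-0.12 -0.18  0.02]
-0.0655 False [-0.33 -0.19  0.18] -0.0655
-0.065 False [-1.91 -0.63  1.62] -0.0654
-0.0645 False [-1.5   0.13  0.55] -0.0644
-0.064 False [-1.34 -0.24  0.02] -0.0638
-0.0635 False [-1.33  0.32 -0.04] -0.0634
-0.063 False [-1.27  0.1   0.12] -0.0629
-0.0625 False [-1.23  0.27 -0.26] -0.0625
16.3
```

```bash
python3 - <<'E'
from h import *
for s in np.arange(-.062,-.054,.0004):
    h=servo_line(at(s),rate=.008,contact_N=3); f=favg(6)
    print(round(s,4),h,f,((current_position()[:2]-M)@n).round(4))
    if h or f[0]<-3: break
print(current_clock())
c=capture("top"); cv2.imwrite("pics/top1.png",cv2.resize(c["image"][150:310,210:430],None,fx=3.5,fy=3.5,interpolation=cv2.INTER_CUBIC)); d=silhouettes("top","straightedge")[0]; P=cloud(c,d["region"]); P=P[abs(P[:,2]-.0195)<.0035]
print(cv2.minAreaRect((P[:,:2]*1000).astype(np.float32)),np.polyfit(P[:,1],P[:,0],1),favg())
E
```

```text
-0.062 False [-2.04 -0.2   0.51] -0.0622
-0.0616 False [-3.04  0.66  1.34] -0.0619
17.0
((616.4514770507812, 17.828079223632812), (46.17694091796875, 320.3179016113281), 6.9226789474487305) [-0.10510857  0.61623032] [-3.27  0.87  1.06]
```

```bash
python3 - <<'E'
from h import *
p=(current_position()[:2]-M)@n
for s in np.arange(-.0614,-.054,.0002):
    h=servo_line(at(s),rate=.005,contact_N=3); f=favg(8)
    print(round(s,4),h,f,((current_position()[:2]-M)@n).round(4),favg(4)[0])
    if h or f[0]<-4.6: break
print(current_clock())
E
```

```text
-0.0614 False [-1.82  1.51  0.05] -0.0611 -1.93
-0.0612 False [-1.37  0.96 -0.09] -0.0611 -1.18
-0.061 False [-2.    0.85  0.06] -0.0611 -2.02
-0.0608 False [-2.64  1.08  0.73] -0.061 -3.14
-0.0606 False [-1.85  0.89 -0.28] -0.0603 -1.46
-0.0604 False [-1.56  1.15 -0.21] -0.0603 -1.74
-0.0602 False [-2.08  0.73  0.46] -0.0603 -2.33
-0.06 False [-3.03  0.45  0.78] -0.0602 -3.1
-0.0598 False [-4.32  0.9   1.96] -0.0601 -4.27
-0.0596 False [-5.01  0.61  2.47] -0.0601 -4.83
21.7667
```

View pics/top1.png

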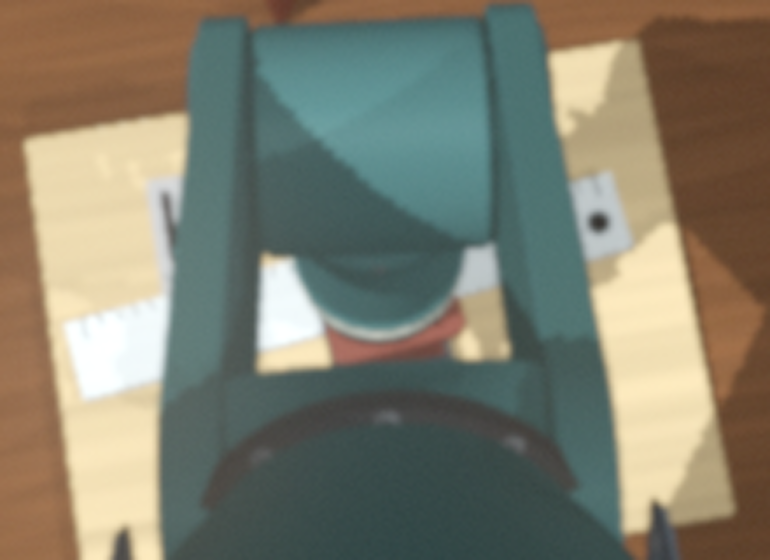

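```bash
python3 - <<'E'
from h import *
for s in np.arange(-.0594,-.058,.0002):
    h=servo_line(at(s),rate=.005,contact_N=3); f=favg(10)
    print(round(s,4),h,f,((current_position()[:2]-M)@n).round(4))
    if h or f[0]<-6.3: break
sleep(.8); print(favg(15),current_clock())
c=capture("scene"); cv2.imwrite("pics/scene1.png",cv2.resize(c["image"][180:335,215:425],None,fx=3.7,fy=3.7,interpolation=cv2.INTER_CUBIC)); d=silhouettes("scene","straightedge")[0]; P=cloud(c,d["region"]); P=P[abs(P[:,2]-.0195)<.0035]
print(cv2.minAreaRect((P[:,:2]*1000).astype(np.float32)),np.polyfit(P[:,1],P[:,0],1))
E
```

```text
-0.0594 False [-5.7   0.45  3.4 ] -0.06
-0.0592 False [-5.74  0.28  3.63] -0.06
-0.059 False [-6.44 -0.21  3.87] -0.06
[-6.38  0.29  4.09] 24.0667
((616.9708251953125, 22.506362915039062), (48.1576042175293, 320.3133544921875), 6.167964935302734) [-0.1215111   0.62236251]
```

View pics/scene1.png

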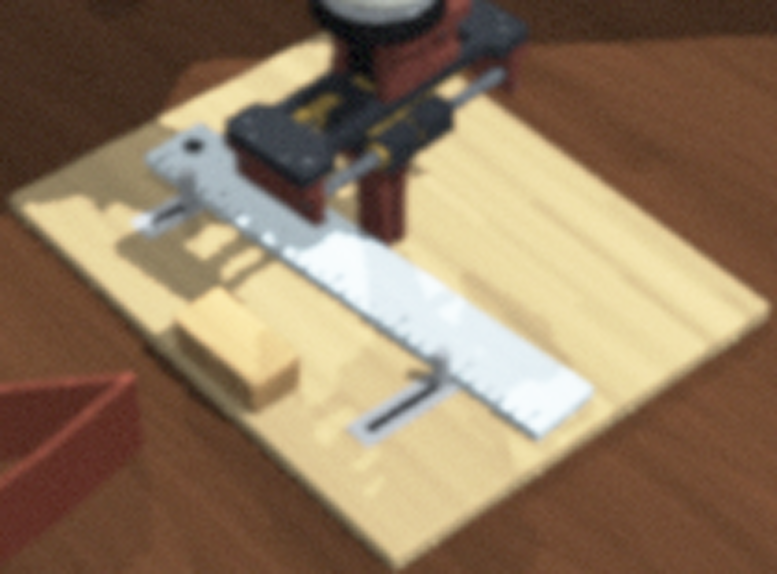

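```bash
python3 - <<'E'
from h import *
print(current_position())
for dz in (.0003,.0006,.0009):
    servo_line(at(-.0590,.0155+dz),rate=.005); f=favg(10); print(dz,f,current_position()[2])
    if f[2]<1.2: break
for s in np.arange(-.0588,-.0578,.0002):
    if f[0]<-6: break
    servo_line(at(s,.0155+dz),rate=.005); f=favg(12); print(s.round(4),f,((current_position()[:2]-M)@n).round(4))
sleep(1);print(favg(20),current_clock())
E
```

```text
[0.5864128  0.00662034 0.01542501]
0.0003 [-5.73  0.31  1.23] 0.015456349640515801
0.0006 [-5.13  0.35 -0.45] 0.015529119454593152
-0.0588 [-5.3   0.18 -0.45] -0.06
-0.0586 [-6.01  0.15 -0.11] -0.06
[-5.89  0.06  0.09] 27.2333
```

```bash
python3 - <<'E'
from h import *
servo_line(at(-.066,.0161),rate=.02); servo_line(at(-.09,.02),rate=.08); servo_line(at(-.10,.13),rate=.2)
W=[.529,-.3657]
move_gripper(.088)
move_ptp([*W,.13],Q)
c=capture("top"); cv2.imwrite("pics/top2.png",cv2.resize(c["image"][150:310,210:430],None,fx=3.5,fy=3.5,interpolation=cv2.INTER_CUBIC)); d=silhouettes("top","straightedge")[0]; P=cloud(c,d["region"]); P=P[abs(P[:,2]-.0195)<.0035]
print(cv2.minAreaRect((P[:,:2]*1000).astype(np.float32)),np.polyfit(P[:,1],P[:,0],1))
print(servo_line([*W,.026],rate=.12,contact_N=8),current_position())
print(favg(5)); move_gripper(0); print("gap",current_finger_gap())
servo_line([*W,.14],rate=.15); print(current_finger_gap(),favg(15),current_clock())
E
```

```text
Traceback (most recent call last):
IndexError: list index out of range
```

View pics/top2.png

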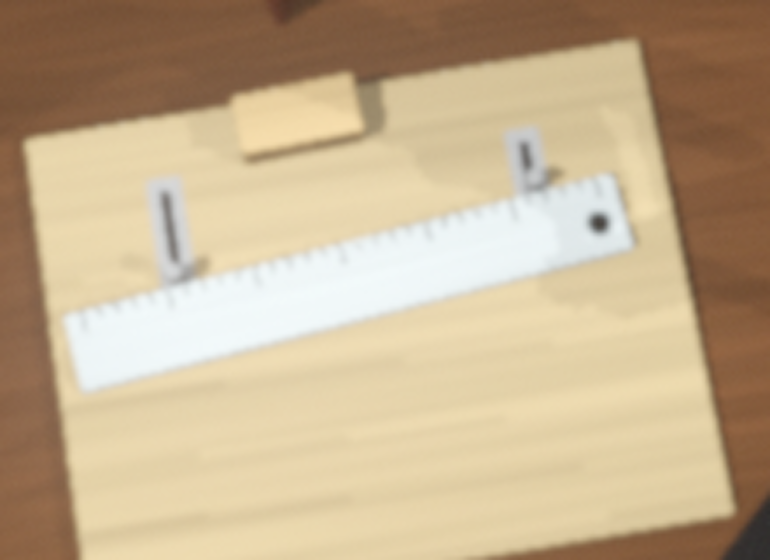

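Both pins, at (178,272) and (535,180), sit right at the bar's far edge, and the block is undisturbed. The network just missed the bar in this picture. Next I'll pick up the weight.

```bash
python3 - <<'E'
from h import *
W=[.529,-.3657]
print(current_clock(),favg(5),servo_line([*W,.026],rate=.12,contact_N=8),current_position())
move_gripper(0); print("gap",current_finger_gap())
servo_line([*W,.14],rate=.15); print(current_finger_gap(),favg(15),current_clock())
c=at(-.0275,.12); move_ptp(c,Q)
servo_line(at(-.0275,.058),rate=.08); print(favg(10))
h=servo_line(at(-.0275,.0435),rate=.008,contact_N=2.5); print(h,current_position(),favg(10),current_clock())
E
```

```text
31.75 [-0.01  0.32  0.51] False [ 0.52953727 -0.36611628  0.0266752 ]
gap 0.03977796188916988
0.03938886542920414 [ 0.2  -0.04 -6.61] 34.8083
[ 0.07 -0.05 -6.34]
True [0.61868508 0.00997016 0.04594456] [-0.28 -0.04  7.44] 38.85
```

```bash
python3 - <<'E'
from h import *
z=.0459
for _ in range(6):
    z+=.0003; servo_line(at(-.0275,z),rate=.01); f=favg(8); print(round(z,4),f,current_position().round(4))
    if f[2]<0: break
for g in (.041,.044,.05): move_gripper(g)
print(current_finger_gap(),favg(6)); move_gripper(.085)
servo_line(at(-.0275,.14),rate=.1); print(favg(5))
move_ptp([.42,-.32,.25],Q)
c=capture("top"); cv2.imwrite("pics/top3.png",cv2.resize(c["image"][150:310,210:430],None,fx=3.5,fy=3.5,interpolation=cv2.INTER_CUBIC))
P=cloud(c,np.ones((480,640),bool)); q=P[(abs(P[:,0]-.62)<.05)&(abs(P[:,1]-.01)<.05)&(P[:,2]>.078)&(P[:,2]<.1)]; print(len(q),q.mean(0),rect(q))
c=capture("scene"); cv2.imwrite("pics/scene3.png",cv2.resize(c["image"][160:335,215:425],None,fx=3.4,fy=3.4,interpolation=cv2.INTER_CUBIC))
print(current_clock())
E
```

```text
0.0462 [ 0.75  0.03 -2.34] [0.6187 0.0099 0.0461]
0.050168761630342104 [0.01 0.35 0.32]
[-0.28  0.56  0.32]
356 [0.61967152 0.00587652 0.08544065] [620.2   5.8  38.6  38.4  47.9]
43.8833
```

View pics/top3.png

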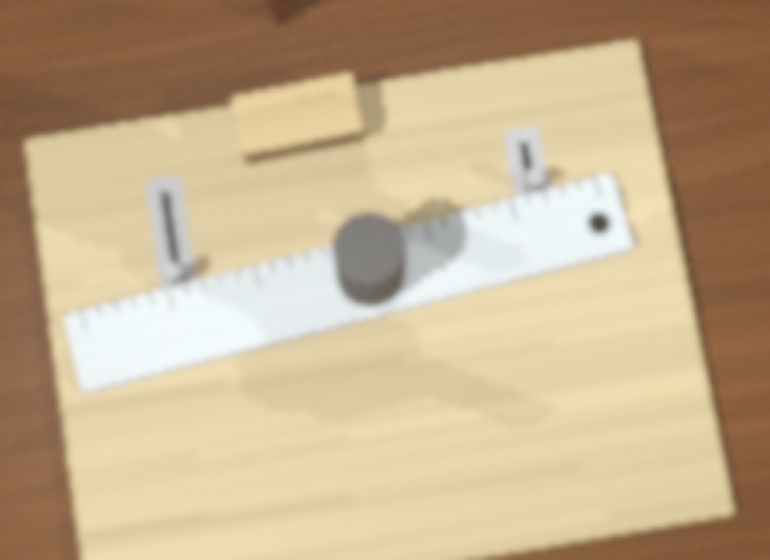

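View pics/scene3.png

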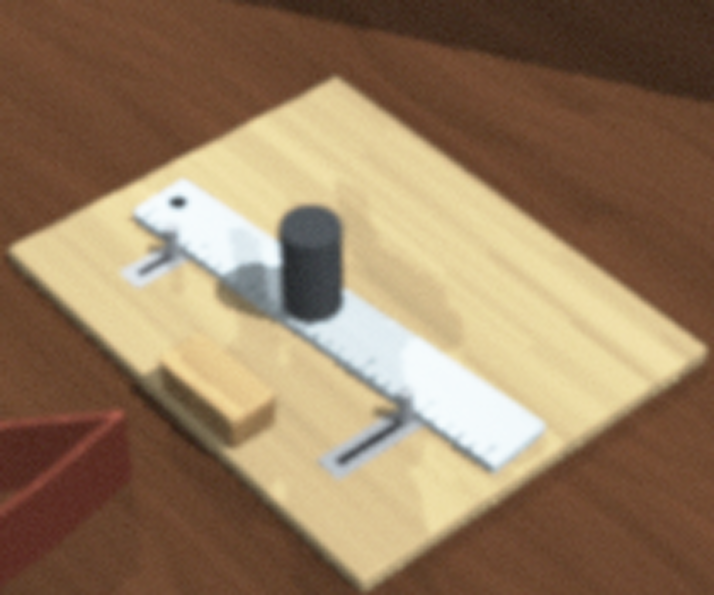

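The weight stands upright mid-bar at (370,255). The bar corners and pins are at the same pixels as before placing. I'm handing the job in.

```bash
python3 -c "
from h import *
a=cv2.imread('pics/top2.png').astype(int);b=cv2.imread('pics/top3.png').astype(int)
print(abs(a-b)[170:260,560:640].mean(),abs(a-b)[300:400,60:130].mean())
sleep(.3);close_job();print(current_clock())"
```

```text
13.562129629629629 1.993047619047619
the job is handed in; nothing more can be done
the job is handed in; nothing more can be done
```

The job is handed in. The straightedge lies against both pins with the weight upright near its middle, and the robot is clear of everything. The clock read 43.9 s just before I handed in, against the 70 s limit.

- **Pressing on the pins:** I pushed with the shut fingers at the midpoint between the pins until the bar stopped moving. I then held about 5.9 N for over a second. Taking off about 1.3 N of sliding friction, that is roughly 2.3–2.9 N per pin. I inferred that split from pushing midway; I did not measure each pin separately. The push peaked at about 6.4 N.
- **Placing the weight:** It touched down with about 14 N on the bar, more than I intended but well under 40 N. I eased that off before letting go.
- **Last checks:** The final top and scene pictures show the weight upright, both pins at the bar's far edge, and the sanding block where it was. Both bar ends look unmoved in the pictures from before and after placing. I didn't look at the glue bottle again; the arm did not go near it.
- **Checks that failed or disagreed:**
  - The network missed the bar in the first picture after the push, so I judged the bar and pins by eye.
  - The two cameras differed by about 5 mm in y, and I used the average.
  - A pixel comparison from before and after placing showed almost no change at the left end (2 grey levels). The right end changed by about 13.6 grey levels; I took this to be a shadow change, but did not confirm it.

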